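Seat a link in its drill fixture and torque the clamp nut to the click

ROBOT

A 6-joint arm with a two-finger parallel gripper is mounted at the origin on the work surface. World frame = base frame: x ahead of the robot, y to its left, z up, the work surface at z = 0. Lengths are in m, angles in rad, forces in N, time in s.
With the tool pointing down it reaches from about 0.25 to 0.725 m from the base axis. Payload 4 kg.
Tool frame: the origin (TCP) lies midway between the tips of the shut fingers; the grasp point (between the pads) lies 19 mm behind it; z points along the fingers, x is the direction in which the jaws open and shut, and the axes are right-handed (so a half turn about z gives the same grasp; the last joint's range is limited). The gripper opens to 85 mm and grips with 20 to 120 N. Pads are 22 mm wide; open, the fingers measure 114 mm over their backs; the gripper's body (76 mm by 85 mm) begins 54 mm behind the grasp point. The pads swing forward as they close: fully open they stand 13 mm farther back than shut.
Start: joints at [-1.246, 0.241, 0.005, 1.335, 0, 1.571], TCP at [0.16, -0.474, 0.231] pointing down, gripper open.
Joint ranges: [-2.72, 2.72], [-1.05, 1.87], [-1.09, 1.28], [-1.99, 2.15], [-1.42, 1.44], [-3.14, 3.14]. Speed limits (rad/s): [2.79, 2.79, 3.14, 3.14, 3.14, 3.14].

INTERFACE

Orientations are given as a unit quaternion [x, y, z, w].
In Python, from workcell import bot, vision, ticket gives the robot as it stands.
- The arm moves only by the tool play_rows, never from a script. Its argument "deltas" is one flat list of numbers, 5 for each row, row after row: the opening, from 0 (shut) to 1 (fully open), then the shift along the tool's x, y, z in units of 60 mm (1.0 is 60 mm), then the turn about the tool's z in degrees. A call has 1 to 12 rows; each row shifts and turns the pose as measured when the row begins, along the tool's axes as they then stand; what a row does not reach is not made up. A row lasts 1/8 s, in which the tool goes at most 62.5 mm and 10.7 degrees, less where a joint would pass 70% of its speed; a pose out of reach is approached as far as the arm can. A call is refused whole if a number of a shift passes 1 or a number of a turn 10.7, either way. A call with a gripper value outside its range is refused whole. The fingers move at their own pace and stop on an object; the grip force is fixed at half the most. Time passes only in rows, so rows that do not move let the fingers close. It gives the time, the measured TCP pose, the force and the opening at its end, in the units of the state.
- bot.get_obs(): the state, without advancing time (a new reading comes with each control period).
- vision.camera(name): name is "side" or "top" or "wrist"; returns a dict with "color" (420x560x3 uint8, blue, green, red), "intrinsics" (3x3 intrinsics, pixels), "rvec" (rotation vector, rad) and "tvec" (3), from world to camera coordinates, as OpenCV has them. Camera axes: x right, y down, z forward; pixel columns grow to the right and rows downward; lengths in m; the calibration is good to about 2 mm. A picture is of the moment at which its call begins. There is no depth.
- ticket.job_done(): hands the job in, once; it reports no verdict.
The state is a dict: "clock": time; "joint_pos": joint angles; "joint_vel": joint speeds; "tau": joint torques, N m; "eef_pos": TCP position; "tool_rot": TCP orientation; "ft_force": force on the tool from outside, world axes, zero at the start; "ft_torque": the same for the moment, N m; "grip_width": finger opening in m.
Only numpy, scipy, OpenCV 4.12 (cv2) and the standard library are available. Lean on these libraries where they do the work, as an engineer would, in place of code of your own. Each camera call takes 0.05 s, during which the arm holds its last target. There are 200 camera calls.

TASK

Slide the aluminium link lying in the fixture gently home against its end stop, then tighten the strap clamp's nut clockwise with the click-type torque wrench already standing on it until the wrench handle gives at its pivot. Stop as soon as it has clearly given, do not haul the handle on to the solid end of its give, and let go so that the handle straightens, leaving the link home, the nut tight and everything else where it lies.

Things in the scene. Friction and masses are not known exactly. Their poses are not given: they have to be found in the camera images.
- fixture: Fixed aluminium drill fixture, plate 260 x 230 x 20 mm. Origin: under the clamp stud (nut axis), at table height; x along the guides to the end stop (away from the robot, within 0.3 rad), z up. Plate x -150..110, y -105..125 mm. Two guides 10 mm high, 48 mm apart, along x -85..45, centred on y 73; end stop 60 wide, 22 high across their far end
- part: The link: loose aluminium bar 140 x 45 x 25 mm, about 0.4 kg, between the guides under the strap, with a round boss (38 mm across, 10 high) on top, 44 mm from the middle towards the robot. Origin: centre of the underside; x along the bar to the stop, z up. It starts 15 to 35 mm short of the stop; 1.5 mm free at each side
- part_end (a point): Centre of the link's flat end face nearest the robot, 45 mm wide and 25 mm high (12.5 mm above the plate, 32.5 mm above the table): push here towards the stop; free space on the robot side. Sliding the oiled link takes 1 to 4 N; it must not be pressed with more than 40 N
- part_nose (a point): Centre of the link's far end face, the one that meets the stop
- stop_face (a point): Point on the fixed end stop's face that the link's nose centre meets when home; axes as fixture. Home = part_nose within 2 mm of it along x
- nut_axis (a point): Point on the vertical axis of stud, nut and socket, at the height of the wrench handle's centre line (96 mm above the table). Nut, socket and wrench turn about it; the nut has been run down by hand and needs another 0.2 to 0.9 rad (different each time, not to be seen) to the click. It gets stiffer as it turns and stays where it is left; forced back it loosens
- strap: The strap clamp: dark steel bar 170 x 30 x 12 mm along the fixture's y (-73..97 mm), across the stud from a stepped heel block to over the link, top 58 mm above the table; nut, 16 mm round socket and wrench sit on it. Origin: underside, on the nut axis. It starts up to 1 mm clear of the link and comes down on it as the nut is tightened
- wrench_grip (a point): Middle of the wrench's black round grip (24 mm diameter, 110 long), on its centre line, 200 mm from the nut axis, 96 mm above the table; x along the handle away from the nut. It starts pointing to the robot, mostly to its right (-y), and is turned clockwise from above, so the grip swings to +y. The wrench stays level and does not lift off. Turning takes 8 to 18 N there
- wrench_handle (a joint): Fold (rad) of the handle at its breakaway pivot, a pin 34 mm from the nut axis: 0 = straight, growing as it gives (clockwise from above). Held straight by a spring up to the set torque (2.4 N m about the pivot, about 14 N at the grip); the resistance then falls, by a third at 0.2. Clearly given from 0.05; stay well short of 0.26, its solid end. Springs straight when let go
- hex_key: Bystander: dark L-shaped hex key, 85 x 30 mm, 6 mm thick, lying on the fixture plate under the wrench's swing. Origin near the middle of the long arm
- step_block: Bystander: dark stepped clamp block 30 x 28 x 26 mm on the fixture plate beyond the nut. Origin under its centre
- spare_link: Bystander: a second link of the same shape, on the bare table to the left of the fixture. Origin under its centre
- parts_tray: Bystander: grey tray 130 x 100 x 32 mm of nuts and washers. Origin under its centre
- screwdriver: Bystander: screwdriver with black handle on the table. Origin under its middle
Not all that is in view belongs to the job. What is shaped like the part but black or turquoise is not meant.

How it is judged:
By the outcome, as a careful person would: the job done as asked, in the order asked, and still so for the second after the job is handed in, with the robot touching nothing.
It also fails if it takes over 58 s, if anything falls off the work surface, if the arm or the gripper's body presses on something with over 40 N, if the wrist force passes 120 N, or if a joint passes its speed limit or range.

## Working session

There is one attempt and no reset: what is moved stays moved. The work goes in short steps, Python scripts to look and compute and a tool call to move; the robot and the scene stay as the last step left them, time stands still between calls to the robot, and variables do not carry over. Pictures are saved under pics/ and viewed, about 8 in all and at most 12, crops included, and the job is handed in when it is done.

Besides the shell and the picture viewer there is one more tool, called after ">>>" by a JSON object that holds its "name" and its "arguments". play_rows: Moves the arm, as the interface text tells. Its arguments: {"type":"object","properties":{"deltas":{"type":"array"}},"required":["deltas"]}

```bash
ls; mkdir -p pics
cat > h.py <<'E'
import numpy as np, cv2
from workcell import bot, vision, ticket
def cam(n,save=None):
    c=vision.camera(n)
    if save: cv2.imwrite('pics/'+save,c['color'])
    return c
def ray(c,u,v):
    R,_=cv2.Rodrigues(np.array(c['rvec'],float)); t=np.array(c['tvec'],float).ravel()
    d=R.T@np.linalg.inv(c['intrinsics'])@np.array([u,v,1.]); return -R.T@t,d
def onz(c,u,v,z):
    o,d=ray(c,u,v); return o+d*(z-o[2])/d[2]
def proj(c,p):
    return cv2.projectPoints(np.array(p,float).reshape(-1,1,3),np.array(c['rvec'],float),np.array(c['tvec'],float),np.array(c['intrinsics'],float),None)[0].reshape(-1,2)
E
python3 - <<'E'
from h import *
import pickle
cs={n:cam(n,n+'0.png') for n in('top','side')}
pickle.dump(cs,open('c0.pkl','wb'))
for n,c in cs.items(): print(n,ray(c,280,210),c['intrinsics'][0,0] if hasattr(c['intrinsics'],'shape') else c['intrinsics'])
o=bot.get_obs();print(o)
E
```

```text
pics
top (array([ 0.46640245, -0.02902154,  1.35213657]), array([ 0.05671514, -0.01163029, -0.99840359])) 476.32133653570304
side (array([0.40881368, 0.78783872, 0.88946024]), array([ 0.09358831, -0.70909435, -0.69891431])) 468.3258715276952
{'clock': 0.1, 'joint_pos': array([-1.24601092e+00,  2.41378553e-01,  3.85841166e-03,  1.33519750e+00,
        9.64418146e-06,  1.57083473e+00]), 'joint_vel': array([ 2.88966534e-04, -2.72984327e-05,  3.50225662e-03, -1.47479077e-03,
       -1.43091745e-03,  1.10475827e-04]), 'tau': array([-3.02875753e-05, -3.73138082e+01,  2.53009558e+01,  1.09024698e-02,
       -3.11568499e-05, -8.86393678e-07]), 'eef_pos': array([ 0.15937506, -0.47332283,  0.23048134]), 'tool_rot': array([ 8.12116924e-01, -5.83493941e-01, -7.77374948e-04, -5.64424591e-04]), 'ft_force': array([ 0.0124929 , -1.00411162, -1.08631414]), 'ft_torque': array([0.01414098, 0.04394874, 0.00059684]), 'grip_width': 0.0855553835955372}
```

View pics/top0.png

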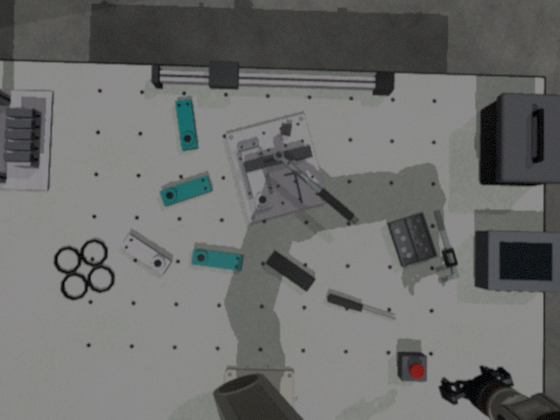

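View pics/side0.png

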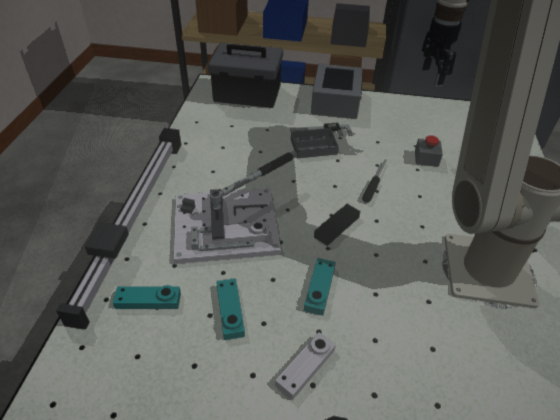

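Run:
```python
from h import *
import pickle
cs=pickle.load(open('c0.pkl','rb'))
a=cs['top']['color'][100:240,210:370]; b=cs['side']['color'][140:270,160:310]
f=lambda x,s:cv2.convertScaleAbs(cv2.resize(x,None,fx=s,fy=s,interpolation=cv2.INTER_CUBIC),alpha=1.6)
cv2.imwrite('pics/tc.png',f(a,4)[:, :]); cv2.imwrite('pics/sc.png',f(b,4.5))
```

```text
(no output)
```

View pics/tc.png

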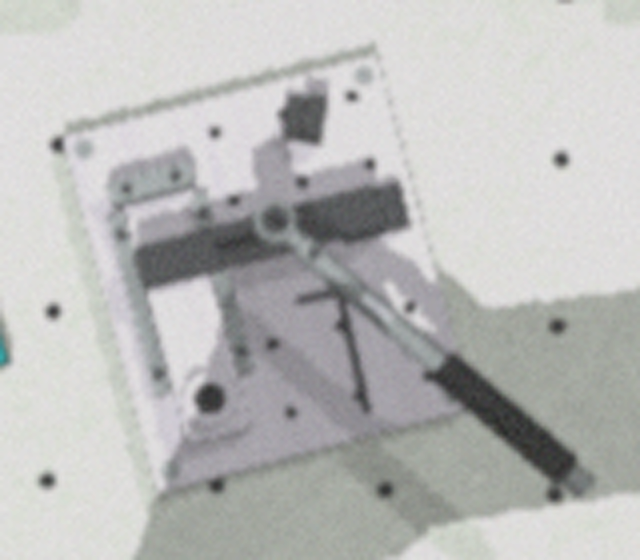

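View pics/sc.png

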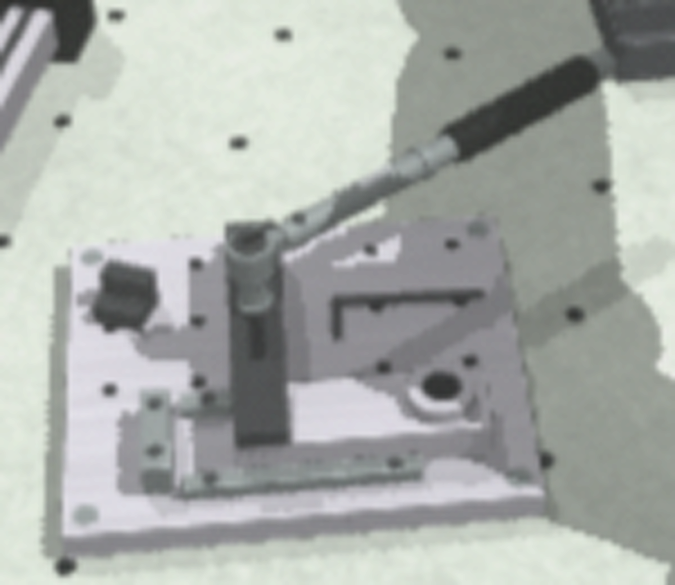

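Run:
```python
from h import *
import pickle
cs=pickle.load(open('c0.pkl','rb'));c=cs['top'];s=cs['side']
P=lambda u,v,z:onz(c,210+u/4,100+v/4,z)
S=lambda u,v,z:onz(s,160+u/4.5,140+v/4.5,z)
fl,fr,nl=P(65,130,.02),P(378,48,.02),P(163,492,.02)
print('plate',fl,fr,nl,np.linalg.norm(fl-fr),np.linalg.norm(fl-nl))
sfl=S(65,540,.02);snl=S(548,490,.02);sfr=S(72,240,.02);print('side corners',sfl,snl,sfr)
for n,a,b in(('top',fl,nl),('side',sfl,snl)):
  print(n,np.arctan2(*(a-b)[[1,0]]))
print(np.arctan2(*(fl-fr)[[1,0]]),np.arctan2(*(sfl-sfr)[[1,0]]))
nut=P(275,220,.1);print('nut',nut,S(250,237,.1))
g0,g1=P(440,365,.096),P(575,475,.096);print('grip',g0,g1,(g0+g1)/2,np.linalg.norm(g0-g1),np.linalg.norm((g0+g1)/2-nut),'side',(S(455,140,.096)+S(590,72,.096))/2)
d=g1-nut;print('ang',np.arctan2(d[1],d[0]))
yaw=np.arctan2(*(fl-nl)[[1,0]])
R=np.array([[np.cos(yaw),-np.sin(yaw)],[np.sin(yaw),np.cos(yaw)]])
for k,p in dict(fl=fl,fr=fr,nl=nl,boss=P(210,398,.055),bossS=S(440,385,.055),stopL=P(113,205,.042),stopR=P(195,190,.042)).items(): print(k,p,R.T@(p-nut)[:2])
```

```text
plate [0.75651922 0.11267073 0.02      ] [ 0.82148556 -0.10642063  0.02      ] [0.50345041 0.03624119 0.02      ] 0.22852056594190592 0.2643582805224112
side corners [0.74609055 0.11903152 0.02      ] [0.49987224 0.03944567 0.02      ] [ 0.81565334 -0.10751641  0.02      ]
top 0.29330061861941786
side 0.31263275220626463
1.8590631310692858 1.8687134205187517
nut [ 0.68315286 -0.03641687  0.1       ] [ 0.68247415 -0.04531112  0.1       ]
grip [ 0.59038069 -0.14824781  0.096     ] [ 0.51993318 -0.2392397   0.096     ] [ 0.55515694 -0.19374375  0.096     ] 0.11507551954026095 0.20285636595269788 side [ 0.55247441 -0.19316207  0.096     ]
ang -2.2484209430146906
fl [0.75651922 0.11267073 0.02      ] [0.11333647 0.12150958]
fr [ 0.82148556 -0.10642063  0.02      ] [ 0.11218614 -0.10700809]
nl [0.50345041 0.03624119 0.02      ] [-0.15102181  0.12150958]
boss [0.567467   0.00437603 0.055     ] [-0.0989517   0.07249718]
bossS [0.5659189  0.00518811 0.055     ] [-0.10019891  0.07372214]
stopL [0.70040142 0.07553577 0.042     ] [0.04887897 0.10218489]
stopR [0.71249473 0.01916565 0.042     ] [0.04415847 0.04472573]
```

>>> {"name": "play_rows", "arguments": {"deltas": [0,-0.54,-0.79,0,1.8,0,-0.54,-0.79,0,0,0,-0.54,-0.79,0,0,0,-0.54,-0.79,0,0,0,-0.54,-0.79,0,0,0,-0.54,-0.79,0,0,0,-0.54,-0.79,0,0,0,-0.54,-0.79,0,0,0,-0.54,-0.79,0,0,0,-0.5,-0.75,0,0,0,0,0,0,0]}}

```text
clock: 1.48
eef_pos: [0.5271, -0.0154, 0.2262]
tool_rot: [0.801, -0.598, -0.003, -0.0]
ft_force: [-0.4, -0.1, -0.5]
grip_width: -0.0001
```

>>> {"name": "play_rows", "arguments": {"deltas": [0,-0.11,0.36,0.3,0,0,0,0,0.7,0,0,0,0,0.7,0,0,0,0,0,0]}}

```text
clock: 1.98
eef_pos: [0.5008, -0.0165, 0.1213]
tool_rot: [0.801, -0.599, -0.004, 0.001]
ft_force: [0.0, -0.6, 0.2]
grip_width: -0.0001
```

Run:
```python
from h import *
c=cam('wrist','w1.png');t=cam('top');print(bot.get_obs()['eef_pos'])
print(proj(c,[[.542,-.004,.045],[.567,.0045,.055]]),ray(c,280,210))
a=t['color'][100:240,210:370];cv2.imwrite('pics/w1c.png',np.hstack([cv2.resize(c['color'],(440,330)),cv2.resize(cv2.convertScaleAbs(a,alpha=1.5),(360,330))]))
```

```text
[ 0.50444702 -0.01648026  0.12490935]
[[281.65570701 157.74698625]
 [279.85118775 118.57102552]] (array([0.56604459, 0.00135413, 0.26231825]), array([-0.27008864, -0.06625666, -0.96062407]))
```

View pics/w1c.png

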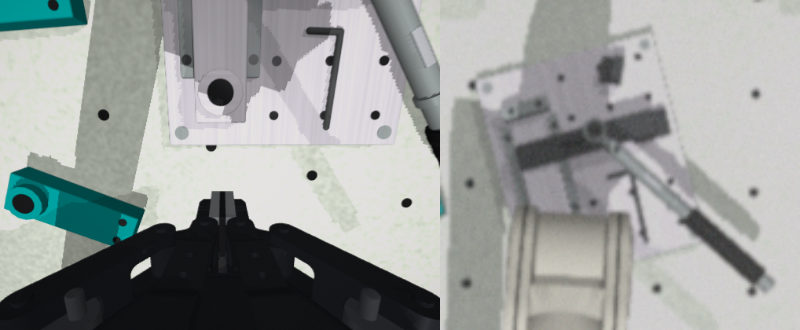

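>>> {"name": "play_rows", "arguments": {"deltas": [0,0,0,0.75,0,0,0,0,0.65,0,0,0,0,0,0,0,0,0,0,0]}}

```text
clock: 2.58
eef_pos: [0.514, -0.0179, 0.0497]
tool_rot: [0.8, -0.599, 0.008, -0.006]
ft_force: [0.8, -0.2, 0.6]
grip_width: 0.0
```

>>> {"name": "play_rows", "arguments": {"deltas": [0,-0.09,0.1,0.28,0,0,0,0,0,0,0,0,0,0,0]}}

```text
clock: 2.95
eef_pos: [0.5129, -0.0148, 0.0397]
tool_rot: [0.8, -0.599, 0.013, -0.01]
ft_force: [0.2, 0.0, -0.0]
grip_width: 0.0002
```

>>> {"name": "play_rows", "arguments": {"deltas": [0,0,0,0.2,0,0,0,-0.1,0,0,0,0,-0.12,0,0,0,0,-0.12,0,0]}}

```text
clock: 3.45
eef_pos: [0.5355, -0.0091, 0.0294]
tool_rot: [0.8, -0.6, 0.014, -0.011]
ft_force: [-0.8, -1.2, 0.5]
grip_width: -0.0001
```

>>> {"name": "play_rows", "arguments": {"deltas": [0,0,-0.1,0,0,0,0,-0.1,0,0,0,0,-0.08,0,0]}}

```text
clock: 3.82
eef_pos: [0.5523, -0.004, 0.0295]
tool_rot: [0.8, -0.599, 0.013, -0.01]
ft_force: [-1.4, -0.4, -0.1]
grip_width: -0.0
```

>>> {"name": "play_rows", "arguments": {"deltas": [0,0,-0.05,0,0,0,0,-0.04,0,0]}}

```text
clock: 4.08
eef_pos: [0.5578, -0.0023, 0.0295]
tool_rot: [0.8, -0.599, 0.013, -0.01]
ft_force: [-0.9, 0.2, -0.7]
grip_width: 0.0001
```

>>> {"name": "play_rows", "arguments": {"deltas": [0,0,-0.04,0,0]}}

```text
clock: 4.2
eef_pos: [0.5601, -0.0016, 0.0296]
tool_rot: [0.8, -0.599, 0.013, -0.01]
ft_force: [-1.2, -0.2, -0.3]
grip_width: 0.0
```

>>> {"name": "play_rows", "arguments": {"deltas": [0,0,-0.04,0,0]}}

```text
clock: 4.32
eef_pos: [0.5624, -0.0009, 0.0296]
tool_rot: [0.8, -0.599, 0.013, -0.01]
ft_force: [-1.0, -0.2, -0.5]
grip_width: 0.0001
```

>>> {"name": "play_rows", "arguments": {"deltas": [0,0,-0.03,0,0]}}

```text
clock: 4.45
eef_pos: [0.5642, -0.0004, 0.0297]
tool_rot: [0.8, -0.599, 0.013, -0.01]
ft_force: [-1.1, -0.4, -0.8]
grip_width: -0.0002
```

>>> {"name": "play_rows", "arguments": {"deltas": [0,0,-0.04,0,0]}}

```text
clock: 4.58
eef_pos: [0.5664, 0.0002, 0.0297]
tool_rot: [0.8, -0.6, 0.013, -0.01]
ft_force: [-4.4, -1.1, 0.8]
grip_width: -0.0001
```

>>> {"name": "play_rows", "arguments": {"deltas": [0,0,-0.03,0,0]}}

```text
clock: 4.7
eef_pos: [0.5663, 0.0003, 0.0294]
tool_rot: [0.8, -0.6, 0.012, -0.008]
ft_force: [-7.5, -2.9, 2.9]
grip_width: -0.0
```

Run:
```python
from h import *
s=cam('side');w=cam('wrist')
f=lambda x,s:cv2.convertScaleAbs(cv2.resize(x,None,fx=s,fy=s,interpolation=cv2.INTER_CUBIC),alpha=1.5)
a=f(s['color'][165:265,165:300],3);b=f(w['color'],300/420)
cv2.imwrite('pics/p2.png',np.hstack([a,b])[:, :800])
o=bot.get_obs();print(o['eef_pos'],o['ft_force'])
```

```text
[5.66310250e-01 3.47596169e-04 2.93955890e-02] [-4.53000458 -1.64748706  1.77799922]
```

View pics/p2.png

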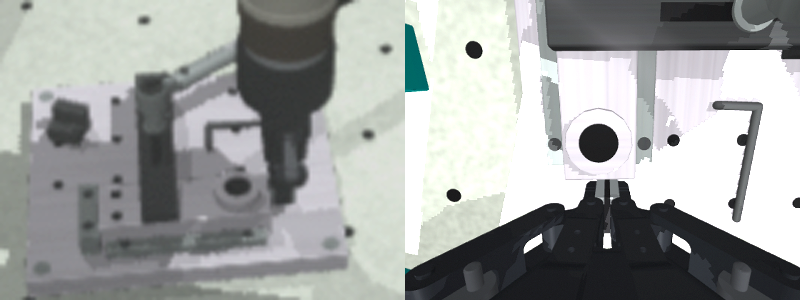

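>>> {"name": "play_rows", "arguments": {"deltas": [0,0,0.3,0,0,0,0,0.3,0,0,0,0,0,-0.9,0,0,0,0,-0.9,0,0,0,0,-0.9,0,0,0,0,0,0]}}

```text
clock: 5.55
eef_pos: [0.5293, -0.0092, 0.1961]
tool_rot: [0.8, -0.6, 0.014, -0.011]
ft_force: [0.6, 0.8, -0.6]
grip_width: 0.0002
```

Run:
```python
from h import *
o=bot.get_obs();print(o['joint_pos'],o['eef_pos'],o['tool_rot'],o['ft_force'])
```

```text
[-1.84524942e-02  2.87321253e-01 -2.59680155e-02  1.22098661e+00
  1.71914844e-03  2.83838681e+00] [ 0.52931458 -0.00924643  0.19613362] [ 0.80016338 -0.59950349  0.01430959 -0.01137421] [ 0.55865729  0.83360285 -0.56017141]
```

>>> {"name": "play_rows", "arguments": {"deltas": [0,0.92,0,0,0,0,0.92,0,0,0,0,0.92,0,0,0,0,0.92,0,0,0,0,0,0,0,-10.7,0,0,0,0,-10.7,0,0,0,0,-10.7,0,0,0,0,-10.7,0,0,0,0,-10.7,0,0,0,0,-10.7,0,0,0,0,-10.7,0,0,0,0,-10.7]}}

```text
clock: 7.05
eef_pos: [0.5963, -0.2267, 0.1853]
tool_rot: [0.993, 0.114, 0.018, -0.002]
ft_force: [0.4, -0.2, 0.1]
grip_width: 0.0002
```

>>> {"name": "play_rows", "arguments": {"deltas": [0,0,0,0,-10.7,0,0,0,0,-10.7,0,0,0,0,-10.7,0,0,0,0,0]}}

```text
clock: 7.55
eef_pos: [0.5964, -0.2261, 0.1801]
tool_rot: [0.923, 0.385, 0.017, 0.002]
ft_force: [-0.6, 0.1, 0.0]
grip_width: -0.0002
```

Run:
```python
from h import *
from scipy.spatial.transform import Rotation as R
o=bot.get_obs();print(o['joint_pos'],o['eef_pos'],o['ft_force']);print(R.from_quat(o['tool_rot']).as_matrix())
c=cam('wrist','w3.png');print(proj(c,[[.555,-.194,.096],[.684,-.039,.096]]))
```

```text
[-0.37218864  0.51930983  0.28228033  1.30737258  0.02063063  0.40900622] [ 0.59644354 -0.22612041  0.18013914] [-0.57182296  0.07359508  0.04195538]
[[ 0.70346299  0.71000749  0.03208094]
 [ 0.71012286 -0.70401204  0.00962152]
 [ 0.02941672  0.01601303 -0.99943896]]
[[270.94126341 142.033795  ]
 [550.2023789  116.70768019]]
```

View pics/w3.png

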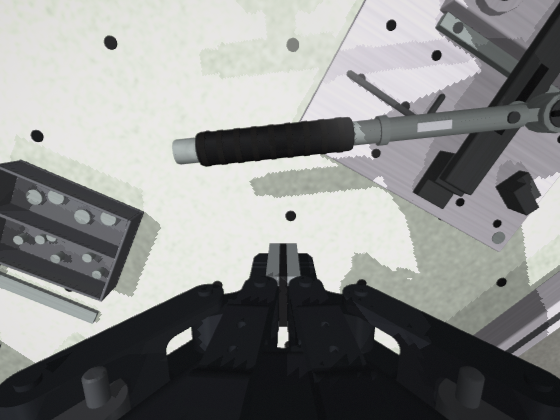

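>>> {"name": "play_rows", "arguments": {"deltas": [0,0,0,0.6,0,0,0,0,0.6,0,0,0,0,0.45,0,0,0,0,0,0,0,0,0,0,0]}}

```text
clock: 8.22
eef_pos: [0.6013, -0.2255, 0.079]
tool_rot: [0.925, 0.379, 0.018, 0.003]
ft_force: [0.5, -0.3, 0.0]
grip_width: 0.0002
```

>>> {"name": "play_rows", "arguments": {"deltas": [0,0,-0.12,0,0,0,0,-0.12,0,0,0,0,-0.1,0,0,0,0,-0.05,0,0]}}

```text
clock: 8.72
eef_pos: [0.5858, -0.2083, 0.0826]
tool_rot: [0.926, 0.378, 0.02, 0.005]
ft_force: [0.2, 0.2, 0.5]
grip_width: -0.0002
```

>>> {"name": "play_rows", "arguments": {"deltas": [0,0,-0.08,0,1.4]}}

```text
clock: 8.85
eef_pos: [0.5825, -0.2048, 0.0829]
tool_rot: [0.93, 0.366, 0.021, 0.005]
ft_force: [0.2, -0.0, 0.5]
grip_width: -0.0001
```

>>> {"name": "play_rows", "arguments": {"deltas": [0,0,-0.08,0,1.4]}}

```text
clock: 8.98
eef_pos: [0.579, -0.2011, 0.0828]
tool_rot: [0.935, 0.354, 0.021, 0.005]
ft_force: [1.5, -0.6, 0.1]
grip_width: 0.0002
```

>>> {"name": "play_rows", "arguments": {"deltas": [0,0,-0.08,0,1.4]}}

```text
clock: 9.1
eef_pos: [0.578, -0.2003, 0.0839]
tool_rot: [0.94, 0.341, 0.022, 0.008]
ft_force: [4.6, -10.6, 1.1]
grip_width: 0.0001
```

>>> {"name": "play_rows", "arguments": {"deltas": [0,0,-0.08,0,1.4]}}

```text
clock: 9.22
eef_pos: [0.5779, -0.2004, 0.0855]
tool_rot: [0.944, 0.328, 0.024, 0.013]
ft_force: [5.3, -10.2, -1.4]
grip_width: 0.0002
```

>>> {"name": "play_rows", "arguments": {"deltas": [0,0,-0.08,0,1.4]}}

```text
clock: 9.35
eef_pos: [0.578, -0.2007, 0.087]
tool_rot: [0.949, 0.314, 0.026, 0.018]
ft_force: [5.1, -9.8, -1.1]
grip_width: 0.0001
```

>>> {"name": "play_rows", "arguments": {"deltas": [0,0,-0.08,0,1.4]}}

```text
clock: 9.48
eef_pos: [0.578, -0.2009, 0.0884]
tool_rot: [0.953, 0.301, 0.028, 0.022]
ft_force: [4.1, -10.2, -1.5]
grip_width: -0.0003
```

>>> {"name": "play_rows", "arguments": {"deltas": [0,0,-0.11,0.04,0]}}

```text
clock: 9.6
eef_pos: [0.5774, -0.2005, 0.0874]
tool_rot: [0.953, 0.299, 0.03, 0.028]
ft_force: [3.9, -12.6, -0.4]
grip_width: 0.0
```

>>> {"name": "play_rows", "arguments": {"deltas": [0,0,-0.12,0.04,0]}}

```text
clock: 9.72
eef_pos: [0.5762, -0.2, 0.0864]
tool_rot: [0.954, 0.297, 0.032, 0.034]
ft_force: [3.2, -12.4, -0.3]
grip_width: -0.0001
```

>>> {"name": "play_rows", "arguments": {"deltas": [0,0,-0.12,0.04,0]}}

```text
clock: 9.85
eef_pos: [0.5751, -0.1995, 0.0854]
tool_rot: [0.954, 0.295, 0.033, 0.041]
ft_force: [4.3, -12.4, -0.4]
grip_width: 0.0004
```

>>> {"name": "play_rows", "arguments": {"deltas": [0,0,-0.2,0.03,1]}}

```text
clock: 9.98
eef_pos: [0.5715, -0.1957, 0.0848]
tool_rot: [0.957, 0.284, 0.035, 0.047]
ft_force: [3.1, -14.1, 1.4]
grip_width: 0.0003
```

>>> {"name": "play_rows", "arguments": {"deltas": [0,0,-0.2,0.03,1]}}

```text
clock: 10.1
eef_pos: [0.568, -0.1917, 0.0842]
tool_rot: [0.96, 0.272, 0.037, 0.053]
ft_force: [5.1, -12.4, 1.6]
grip_width: -0.0002
```

>>> {"name": "play_rows", "arguments": {"deltas": [0,0,-0.2,0.02,1]}}

```text
clock: 10.22
eef_pos: [0.5648, -0.1877, 0.0843]
tool_rot: [0.963, 0.261, 0.039, 0.06]
ft_force: [3.8, -13.0, 2.4]
grip_width: 0.0003
```

>>> {"name": "play_rows", "arguments": {"deltas": [0,0.03,-0.2,0.02,0]}}

```text
clock: 10.35
eef_pos: [0.5633, -0.1827, 0.0844]
tool_rot: [0.963, 0.258, 0.041, 0.067]
ft_force: [3.5, -14.5, 2.4]
grip_width: 0.0001
```

>>> {"name": "play_rows", "arguments": {"deltas": [0,0.03,-0.2,0.02,0]}}

```text
clock: 10.48
eef_pos: [0.5621, -0.1778, 0.0846]
tool_rot: [0.963, 0.255, 0.043, 0.074]
ft_force: [3.6, -15.5, 3.1]
grip_width: 0.0001
```

>>> {"name": "play_rows", "arguments": {"deltas": [0,0.03,-0.2,0.02,0]}}

```text
clock: 10.6
eef_pos: [0.5612, -0.1731, 0.0849]
tool_rot: [0.963, 0.252, 0.045, 0.082]
ft_force: [4.5, -14.0, 2.4]
grip_width: 0.0002
```

>>> {"name": "play_rows", "arguments": {"deltas": [0,-0.1,-0.2,0.02,0]}}

```text
clock: 10.72
eef_pos: [0.5572, -0.1698, 0.0855]
tool_rot: [0.963, 0.25, 0.051, 0.088]
ft_force: [13.5, -5.0, 0.9]
grip_width: 0.0004
```

>>> {"name": "play_rows", "arguments": {"deltas": [0,-0.1,-0.2,0.02,0]}}

```text
clock: 10.85
eef_pos: [0.5543, -0.1661, 0.0864]
tool_rot: [0.963, 0.247, 0.059, 0.093]
ft_force: [13.2, -7.5, 0.4]
grip_width: -0.0001
```

>>> {"name": "play_rows", "arguments": {"deltas": [0,-0.1,-0.2,0.02,0]}}

```text
clock: 10.98
eef_pos: [0.5514, -0.1625, 0.0873]
tool_rot: [0.962, 0.245, 0.066, 0.099]
ft_force: [12.2, -8.6, 0.9]
grip_width: -0.0002
```

>>> {"name": "play_rows", "arguments": {"deltas": [0,-0.08,-0.3,0.06,1]}}

```text
clock: 11.1
eef_pos: [0.5458, -0.1557, 0.0843]
tool_rot: [0.964, 0.234, 0.072, 0.107]
ft_force: [4.4, -15.9, 3.4]
grip_width: 0.0002
```

>>> {"name": "play_rows", "arguments": {"deltas": [0,-0.08,-0.3,0.06,2]}}

```text
clock: 11.22
eef_pos: [0.5397, -0.149, 0.081]
tool_rot: [0.967, 0.213, 0.078, 0.114]
ft_force: [4.2, -15.7, 5.9]
grip_width: 0.0002
```

>>> {"name": "play_rows", "arguments": {"deltas": [0,-0.08,-0.25,0.04,2]}}

```text
clock: 11.35
eef_pos: [0.5358, -0.1444, 0.0797]
tool_rot: [0.97, 0.191, 0.086, 0.12]
ft_force: [5.6, -14.9, 7.8]
grip_width: -0.0003
```

>>> {"name": "play_rows", "arguments": {"deltas": [0,-0.08,-0.25,0.03,1]}}

```text
clock: 11.48
eef_pos: [0.5324, -0.1397, 0.0791]
tool_rot: [0.971, 0.178, 0.092, 0.128]
ft_force: [5.1, -16.0, 7.2]
grip_width: -0.0004
```

Run:
```python
from h import *
o=bot.get_obs();p=o['eef_pos'];F=o['ft_force'];print(p,F,o['joint_pos'])
s=cam('side');t=cam('top');w=cam('wrist')
f=lambda x,s:cv2.convertScaleAbs(cv2.resize(x,None,fx=s,fy=s,interpolation=cv2.INTER_CUBIC),alpha=1.5)
a=f(s['color'][140:240,180:313],3);b=f(t['color'][110:230,220:353],2.5)
cv2.imwrite('pics/p4.png',np.vstack([np.hstack([a,b])[:, :732] if 0 else np.hstack([a,cv2.resize(b,(333,300))]),np.hstack([f(w['color'],300/420),np.zeros((300,332,3),np.uint8)])]))
import pickle;pickle.dump((s,t,w),open('c4.pkl','wb'))
```

```text
[ 0.53243376 -0.13970955  0.07909431] [  5.11028544 -16.03047112   7.18878509] [-0.15829193  0.28957969 -0.41722866  0.6007893  -0.17899195  1.02533033]
```

View pics/p4.png

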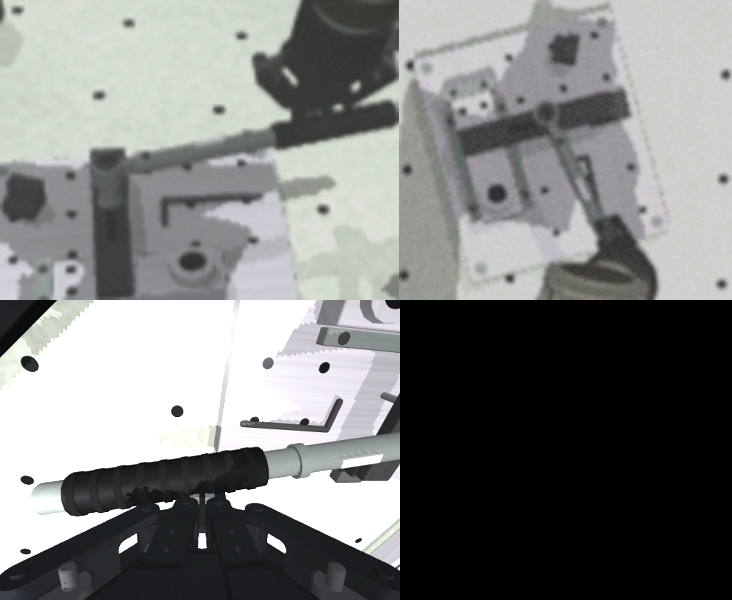

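>>> {"name": "play_rows", "arguments": {"deltas": [0,-0.05,-0.27,0.04,2]}}

```text
clock: 11.75
eef_pos: [0.5287, -0.1341, 0.0771]
tool_rot: [0.973, 0.157, 0.097, 0.135]
ft_force: [-2.0, -19.1, 9.8]
grip_width: 0.0002
```

>>> {"name": "play_rows", "arguments": {"deltas": [0,-0.05,-0.27,0.04,2]}}

```text
clock: 11.88
eef_pos: [0.5245, -0.1279, 0.0742]
tool_rot: [0.975, 0.135, 0.102, 0.142]
ft_force: [-3.4, -16.9, 12.0]
grip_width: -0.0001
```

>>> {"name": "play_rows", "arguments": {"deltas": [0,-0.04,-0.24,0,1]}}

```text
clock: 12.0
eef_pos: [0.5211, -0.1216, 0.0737]
tool_rot: [0.976, 0.122, 0.106, 0.149]
ft_force: [-2.5, -14.0, 12.3]
grip_width: 0.0001
```

```bash
cat > look.py <<'E'
from h import *
import sys
o=bot.get_obs();print(o['eef_pos'],o['ft_force'])
s=cam('side');t=cam('top')
f=lambda x,s:cv2.convertScaleAbs(cv2.resize(x,None,fx=s,fy=s,interpolation=cv2.INTER_CUBIC),alpha=1.5)
a=f(s['color'][160:230,195:295],4);b=f(t['color'][140:210,250:350],4)
cv2.imwrite('pics/'+sys.argv[1],np.vstack([a,b]))
E
python3 look.py p5.png
```

```text
[ 0.52114759 -0.12159527  0.07368018] [ -2.51184593 -14.01080555  12.29098985]
```

View pics/p5.png

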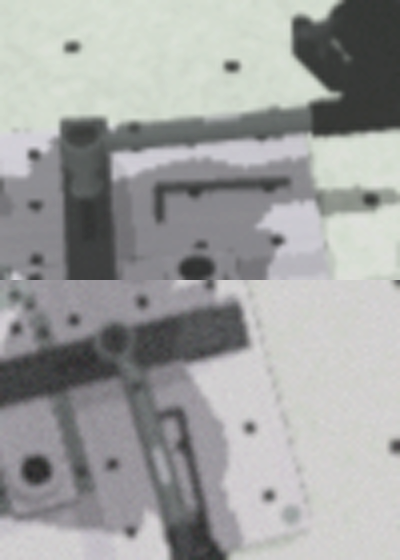

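>>> {"name": "play_rows", "arguments": {"deltas": [0,0,0.15,0,0,0,0,0.25,0,0,0,0,0.3,0,0,0,0,0.3,0,0,0,0,0.3,0,0,0,0,0,0,0]}}

```text
clock: 12.85
eef_pos: [0.544, -0.2019, 0.1079]
tool_rot: [0.974, 0.118, 0.114, 0.155]
ft_force: [0.4, 0.7, 0.5]
grip_width: 0.0001
```

```bash
python3 look.py p6.png
```

```text
[ 0.54400788 -0.201927    0.10790041] [0.38139913 0.67875359 0.54879419]
```

View pics/p6.png

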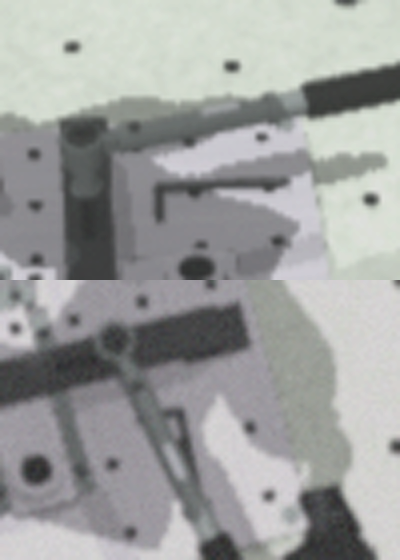

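>>> {"name": "play_rows", "arguments": {"deltas": [0,0,0.4,-0.4,0,0,0,0.3,-0.7,0,0,0,0.3,-0.7,0,0,0,0,0,0,0,0,0,0,0,0,0,0,0,0]}}

```text
clock: 13.7
eef_pos: [0.5234, -0.2223, 0.223]
tool_rot: [0.975, 0.122, 0.107, 0.151]
ft_force: [-0.6, 0.2, -0.1]
grip_width: 0.0001
```

Run:
```python
from h import *
o=bot.get_obs();print(o['clock'],o['eef_pos'],o['ft_force'])
t=cam('top');s=cam('side');yaw=.293
R=np.array([[np.cos(yaw),-np.sin(yaw)],[np.sin(yaw),np.cos(yaw)]])
p=onz(t,259.25,187.5,.055);print('boss fix',R.T@(p[:2]-[.684,-.039]),'home expects about -0.069,0.073')
f=lambda x,s:cv2.convertScaleAbs(cv2.resize(x,None,fx=s,fy=s,interpolation=cv2.INTER_CUBIC),alpha=1.5)
cv2.imwrite('pics/p7.png',np.hstack([f(s['color'][130:270,165:313],2.7),f(t['color'][100:240,210:358],2.7)]))
```

```text
13.7 [ 0.52335085 -0.22229821  0.22300402] [-0.56920402  0.18491926 -0.05927778]
boss fix [-0.06499389  0.07515049] home expects about -0.069,0.073
```

View pics/p7.png

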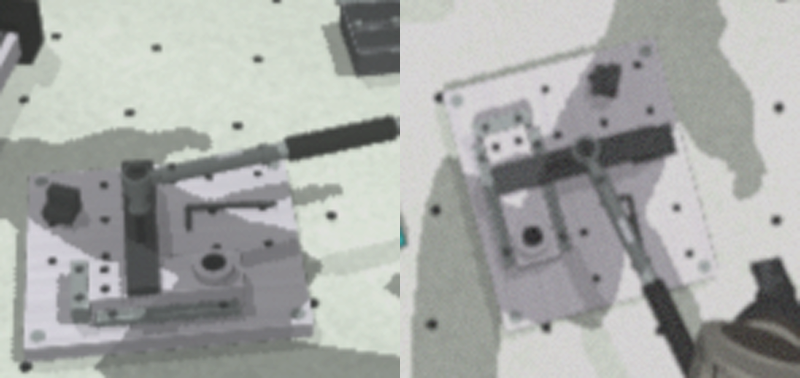

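```bash
python3 -c "
from workcell import ticket
print(ticket.job_done())"
```

```text
the job is handed in; nothing more can be done
None
```

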